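Bed a block down on its parallels in the drill vise

ROBOT

A 6-joint arm with a two-finger parallel gripper is mounted at the origin on the work surface. World frame = base frame: x ahead of the robot, y to its left, z up, the work surface at z = 0. Lengths are in m, angles in rad, forces in N, time in s.
With the tool pointing down it reaches from about 0.325 to 0.9 m from the base axis. Payload 6.1 kg.
Tool frame: the origin (TCP) lies at the very end of the fingers, on their centre line; the grasp point (between the pads) lies 19 mm behind it; z points along the fingers, y is the line along which they close (so a half turn about z gives the same grasp; the last joint's range is limited). The gripper opens to 87 mm and grips with 3 to 60 N. Pads are 19 mm wide; open, the fingers measure 117 mm over their backs; the gripper's body (75 mm by 190 mm) begins 51 mm behind the grasp point.
Start: joints at [-1.416, 0.22, 1.526, -0, 1.395, -0.126], TCP at [0.173, -0.601, 0.223] pointing down, gripper open.
Joint ranges: [-2.98, 2.98], [-0.91, 2.08], [0.09, 2.57], [-1.24, 4.39], [0.2, 2.65], [-2.68, 2.68]. Speed limits (rad/s): [2.57, 2.57, 3.01, 3.14, 3.14, 3.14].

INTERFACE

Orientations are given as a unit quaternion [x, y, z, w].
In Python, from station import telemetry, camera, hand_in gives the robot as it stands.
- The arm moves only by the tool step_arm, never from a script. Its argument "steps" is a list of rows, each an object with "twist": the turn, a rotation vector about the world's x, y, z in degrees, a list of three; "travel": the shift along the world's x, y, z in cm, a list of three; "hand": the finger opening in cm, from 0 to 8.7. A call has exactly 8 rows; each row shifts and turns the commanded pose from where the row before left it; what a row does not reach is not made up. A row lasts 1/8 s, in which the tool goes at most 62.5 mm and 10.7 degrees, less where a joint would pass 70% of its speed; a pose out of reach is approached as far as the arm can. A call is refused whole if a number of a shift passes 6.25 or a number of a turn 10.7, either way. A call with a gripper value outside its range is refused whole. The fingers move at their own pace and stop on an object; "squeeze" is the grip in N (left out, the last holds). Time passes only in rows, so rows that do not move let the fingers close, or fill a call up. It gives the time, the measured TCP pose, the force, the opening and the grip force at its end, in the units of the state.
- telemetry.read_state(): the state, without advancing time (a new reading comes with each control period).
- camera(name): name is "scene" or "top" or "wrist"; returns a dict with "pixels" (400x640x3 uint8, blue, green, red), "camera_matrix" (3x3 intrinsics, pixels), "dist" ([k1, k2, p1, p2, k3] as OpenCV has them; the pictures are not rectified), "cam_to_world" (4x4, takes a point from camera to world coordinates). Camera axes: x right, y down, z forward; pixel columns grow to the right and rows downward; lengths in m; the calibration is good to about 2 mm. A picture is of the moment at which its call begins. There is no depth.
- hand_in(): hands the job in; it is judged then, once.
The state is a dict: "clock": time; "joint_pos": joint angles; "joint_velocities": joint speeds; "effort": joint torques, N m; "tool_pos": TCP position; "tool_rot": TCP orientation; "force": force on the tool from outside, world axes, zero at the start; "torque": the same for the moment, N m; "width": finger opening in m; "finger_force": force on a finger pad.
Only numpy, scipy, OpenCV 4.12 (cv2) and the standard library are available. Lean on these libraries where they do the work, as an engineer would, in place of code of your own. Each camera call takes 0.05 s, during which the arm holds its last target. There are 200 camera calls.

TASK

The aluminium block was nipped up in the drill vise sitting proud and a little cocked, so the two steel parallels underneath it are still loose. Take the rubber-faced drift and tap or press the block down with it, firmly but with no heavy blow, until the block beds level on both parallels and pinches them so that they no longer slide; then stand the drift upright on the bench again. Touch the block only with the drift, and leave the other things on the bench alone.

Things in the scene. Friction and masses are not known exactly. Their poses are not given: they have to be found in the camera images.
- vise: drill-press vise fixed to the bench, 100 mm wide steel jaws. Origin on the bench top under the middle of the jaw opening; z up, x along the screw from the handle (-x) to the fixed jaw (+x), y along the jaws. Bed (where the parallels stand) at z = 42 mm, jaw tops at z = 80 mm, jaw faces at x = -30 and +30 mm. It spans x = -192 to +104 mm and y = -81 to +81 mm
- block: workpiece: plain aluminium block 60 mm (x, between the jaws) x 90 mm (y, along the jaws) x 30 mm tall, 0.43 kg. Origin at the centre of its underside, axes as the vise's but for the cocking: at the start its middle is 4 to 6 mm too high and it is rocked about x by up to 2.3 degrees either way. Bedded on the parallels it is level, its underside 62 mm above the bench
- block_top (a point): centre of the block's top face; 92 mm above the bench when bedded. Only the jaws' friction holds the block: it creeps down under some 4 to 10 N and stays where it is left; the push rises steeply where it beds on the parallels. A last push of 22 to 25 N here, once both ends are down, pinches both parallels (under 18 N may be too little); over 32 N is a heavy blow
- block_end_left (a point): point on the block's top face 30 mm from its middle towards +y; 92 mm above the bench when bedded. Pushing one end down may lift the other a little
- block_end_right (a point): point on the block's top face 30 mm from its middle towards -y; 92 mm above the bench when bedded
- parallel_a: steel parallel standing on edge on the vise bed beneath the block, at the fixed jaw (+x): 10 mm thick (x), 130 mm long (y, along the jaws), 20 mm tall; its ends stick out past the jaws. Origin at the centre of its underside
- parallel_b: the other steel parallel, the same size, at the moving jaw (-x). Origin at the centre of its underside
- drift: soft-faced drift standing upright on the bench, face down: ringed aluminium tube 24 mm across between wider caps 30 mm across, so that it has a waist (20 to 100 mm above the foot); white nylon top cap, black rubber face below that gives 1 mm at 20 N; 110 mm tall, 0.12 kg. Origin at the centre of the face, z along its axis. Grip the upper half of the waist and press the rubber face on the block
- glue_stick: glue stick standing upright: plain straight white and grey cylinder 31 mm across, 96 mm tall, no waist; a bystander
- spirit_bottle: clear spirit bottle with a cap, 60 mm across, 130 mm tall; a bystander
- setup_block: steel setup block with holes, 50 x 75 x 25 mm, lying flat on the bench; a bystander
- caliper: digital caliper lying flat, 235 mm long, 14 mm high; a bystander
- scraper: print scraper lying flat, 210 mm long; a bystander
- chip_brush: chip brush lying flat, 190 mm long; a bystander
Mind the look-alikes: they are no part of the job. What is shaped like the drift but green is not meant.

How it is judged:
On the way, in this order (a step that is already met when the one before it is completed fails the run):
1. the drift is picked up off the bench (height (world z) of drift above 0.03 m and contact force between the fingers and drift above 2 N), for 0.2 s.
2. the block is driven home: both its ends bedded within 1.5 mm, and the block bearing hard (over 5 N) on each parallel at once (z of each of block_end_left, block_end_right in the frame of vise below 0.0935 m and contact force between block and parallel_a above 5 N and contact force between block and parallel_b above 5 N), for 0.05 s.
At the end, for the whole second after the job is handed in: The block is bedded down: both ends of its top are within 1.5 mm of the bedded height and it is level within 0.015 rad; it presses on each of the two parallels with more than 1 N, so that neither is loose; the drift stands upright (within 0.1 rad) on the bench top, and everything is at rest (z of each of block_end_left, block_end_right in the frame of vise below 0.0935 m and angle between the z axis of block and the z axis of vise, either way round below 0.015 rad and contact force between block and parallel_a above 1 N and contact force between block and parallel_b above 1 N and height (world z) of drift below 0.005 m and angle between drift's own z axis and vertical below 0.1 rad and linear speed of drift below 0.02 m/s and linear speed of block below 0.01 m/s); the robot touches nothing.
It fails at once if the drift strikes or presses the block with more than 32 N (contact force between drift and block above 32 N).
It fails at once if the gripper or the arm touches the block (contact force between any of the fingers, the arm and block above 1 N).
It fails at once if a bystander is shifted by more than 30 mm (distance of any of glue_stick, spirit_bottle, setup_block, caliper, scraper, chip_brush from where it was at the start of the episode above 0.03 m).
It also fails if it takes over 59 s, if anything falls off the work surface, if the arm or the gripper's body presses on something with over 40 N, if the wrist force passes 120 N, or if a joint passes its speed limit or range.

## Working session

There is one attempt and no reset: what is moved stays moved. The work goes in short steps, Python scripts to look and compute and a tool call to move; the robot and the scene stay as the last step left them, time stands still between calls to the robot, and variables do not carry over. Pictures are saved under pics/ and viewed, at most 10 in all, crops included, and the job is handed in when it is done.

Besides the shell and the picture viewer there is one more tool, called after "Request:" as a command line: name --argument value ..., lists and objects as JSON in quotes. step_arm: Moves the arm, as the interface text tells. Its arguments: {"type":"object","properties":{"steps":{"type":"array"},"squeeze":{"type":"number"}},"required":["steps"]}

```bash
mkdir -p pics
cat > h.py <<'E'
import cv2,numpy as np,json
from station import telemetry,camera,hand_in
def snap(name,tag):
    c=camera(name); cv2.imwrite(f'pics/{tag}.png',c['pixels'])
    np.savez(f'{tag}.npz',**{k:np.array(c[k]) for k in('pixels','camera_matrix','dist','cam_to_world')}); return c
def ray(tag,uv):
    c=np.load(f'{tag}.npz'); p=cv2.undistortPoints(np.array(uv,float).reshape(-1,1,2),c['camera_matrix'],c['dist']).reshape(-1,2)
    T=c['cam_to_world']; d=np.c_[p,np.ones(len(p))]@T[:3,:3].T; return T[:3,3],d
def at(tag,uv,z):
    o,d=ray(tag,uv); return o+d*((np.array(z)-o[2])/d[:,2])[:,None]
def proj(tag,P):
    c=np.load(f'{tag}.npz'); T=np.linalg.inv(c['cam_to_world'])
    return cv2.projectPoints(np.array(P,float).reshape(-1,3),cv2.Rodrigues(T[:3,:3])[0],T[:3,3],c['camera_matrix'],c['dist'])[0].reshape(-1,2)
E
python3 - <<'E'
from h import *
for n in('scene','top'): c=snap(n,n+'0'); print(c['cam_to_world'])
s=telemetry.read_state(); print(s)
E
```

```text
[[-0.24249888  0.80201529 -0.54586242  1.15577931]
 [ 0.97007878  0.19355862 -0.14656815  0.17330691]
 [-0.01189352 -0.56507216 -0.82495576  0.95521776]
 [ 0.          0.          0.          1.        ]]
[[-0.00314778 -0.99229648  0.1238458   0.44842126]
 [-0.99998655  0.00363415  0.00370154  0.03907415]
 [-0.0041231  -0.12383248 -0.99229457  1.30944668]
 [ 0.          0.          0.          1.        ]]
{'clock': 0.1, 'joint_pos': array([-1.41610669e+00,  2.21169911e-01,  1.52745357e+00,  2.79661641e-06,
        1.39468746e+00, -1.26100985e-01]), 'joint_velocities': array([ 0.00058223, -0.00118028, -0.00291261, -0.00138908,  0.0003099 ,
       -0.00039822]), 'effort': array([ 1.61117991e-03, -4.95943952e+01, -3.88519621e+01,  7.03230500e-02,
        5.15740807e-02, -5.61512138e-05]), 'tool_pos': array([ 0.17311063, -0.59999075,  0.22155544]), 'tool_rot': array([ 9.90160425e-01,  1.39934251e-01, -1.09041396e-05, -8.59076097e-04]), 'force': array([-0.12923952, -0.15389734,  0.59339942]), 'torque': array([-0.01781529, -0.03045926,  0.00160706]), 'finger_force': 0.0, 'width': 0.0868196610205146}
```

View pics/top0.png

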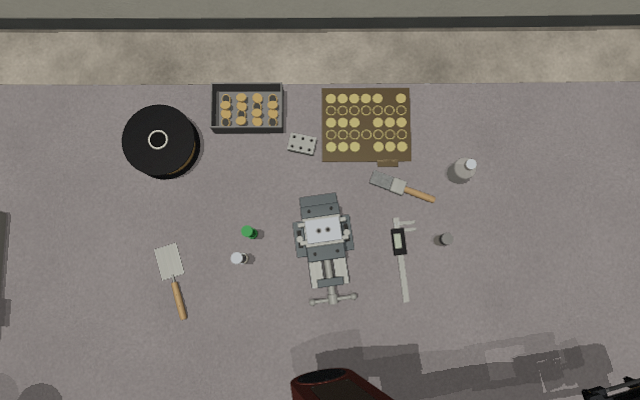

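View pics/scene0.png

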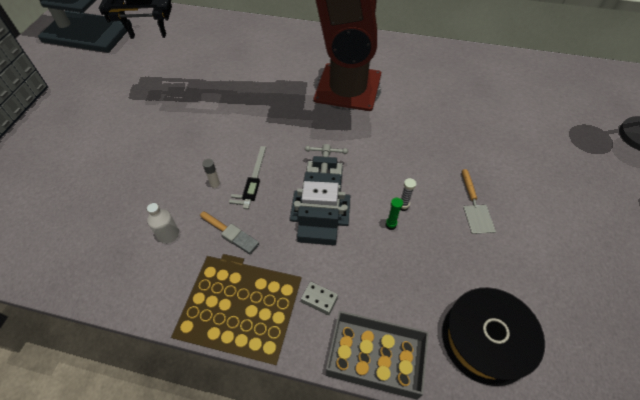

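Three upright cylinders are drift candidates: white-capped at top (238,258) / scene (409,185), green at top (249,231) / scene (395,213), and grey-white at top (446,239) / scene (211,172). The white-capped one fits, with its waist and nylon cap. The green one is the decoy and the straight one is the glue stick. I'll confirm this in an enlarged crop.

Run:
```python
from h import *
a=cv2.imread('pics/scene0.png');b=cv2.imread('pics/top0.png')
f=lambda i,x,y,w,h,s:cv2.resize(i[y:y+h,x:x+w],None,fx=s,fy=s,interpolation=cv2.INTER_CUBIC)
# left: scene crop drift (x370-445,y165-240)x4 ; scene vise; bottom: top crop
A=f(a,370,165,75,75,4);B=f(a,280,140,80,75,4);C=f(b,225,185,140,75,4.3)
D=f(a,190,150,45,75,4)
cv2.imwrite('pics/c1.png',np.vstack([np.hstack([A,B,D]),]))
row=np.hstack([A,B,D]); 
C=f(b,225,185,140,120,2.4)
C=f(b,225,190,175,65,4.0); C=np.hstack([C,np.zeros((260,100,3),np.uint8)]); print(row.shape,C.shape)
cv2.imwrite('pics/c1.png',np.vstack([row,C]))
print('drift top', at('top0',[[238,258]],[.11]),at('scene0',[[410,184]],[.11]))
```

```text
(300, 800, 3) (260, 800, 3)
drift top [[0.46359178 0.24683372 0.11      ]] [[0.47164894 0.25075083 0.11      ]]
```

View pics/c1.png

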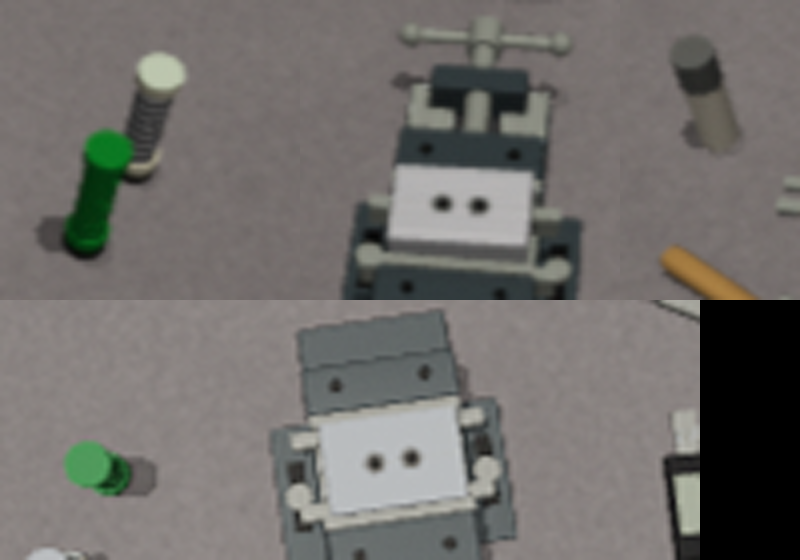

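The crop confirms it: the white-capped, ringed, waisted drift has its cap at scene (410,184) and top (238,258). The green one beside it is the decoy, and the straight one is the glue stick.

Run:
```python
from h import *
from scipy.spatial.transform import Rotation as R
q=at('top0',[[304.5,220.5],[338.75,216.25],[342,239.25],[308,243.75]],[.097]*4);print(q.round(4),q.mean(0))
yv=(q[0]-q[1]+q[3]-q[2]);xv=q[0]-q[3]+q[1]-q[2];print(np.degrees(np.arctan2(yv[1],yv[0])),np.degrees(np.arctan2(xv[1],xv[0])),np.linalg.norm(yv)/2,np.linalg.norm(xv)/2)
# scene block corners
s=np.array([[392,167],[532,172],[534,249-12],[388,240]])/4+[280-75,140]
p=at('scene0',s,[.097]*4);print(p.round(4),p.mean(0))
print('green top',at('top0',[[225+88/4,190+165/4]],[.11]))
print('drift foot scene',at('scene0',[[370+138/4,165+170/4]],[.0]))
print('px drift',proj('top0',[.467,.249,.11]),proj('scene0',[.467,.249,.11]))
print(R.from_quat(telemetry.read_state()['tool_rot']).as_matrix().round(3))
```

```text
[[ 0.5609  0.0763  0.097 ]
 [ 0.5718 -0.0137  0.097 ]
 [ 0.5115 -0.0216  0.097 ]
 [ 0.5     0.0672  0.097 ]] [0.53605949 0.02704317 0.097     ]
97.11586733691357 8.016707098386249 0.09007553284483276 0.061232373306591356
[[ 0.5195 -0.0232  0.097 ]
 [ 0.502   0.0676  0.097 ]
 [ 0.5531  0.0798  0.097 ]
 [ 0.5773 -0.0106  0.097 ]] [0.53797595 0.02839696 0.097     ]
green top [[0.53232412 0.22480293 0.11      ]]
drift foot scene [[0.46932844 0.25522813 0.        ]]
px drift [[237.18193224 256.66906599]] [[409.52417928 182.48807616]]
[[ 0.961  0.277 -0.   ]
 [ 0.277 -0.961  0.002]
 [ 0.    -0.002 -1.   ]]
```

Request:
step_arm --steps '[{"twist": [0,0,-1],"travel": [3.5,4.4,0.3],"hand": 5.5},{"twist": [0,0,-1],"travel": [3.5,4.4,0.3],"hand": 5.5},{"twist": [0,0,-1],"travel": [3.5,4.4,0],"hand": 5.5},{"twist": [0,0,-1],"travel": [3.5,4.4,0],"hand": 5.5},{"twist": [0,0,-1],"travel": [3.5,4.4,0],"hand": 5.5},{"twist": [0,0,-1],"travel": [3.5,4.4,0],"hand": 5.5},{"twist": [0,0,-1],"travel": [3.5,4.4,0],"hand": 5.5},{"twist": [0,0,-1],"travel": [3.5,4.4,0],"hand": 5.5}]'

```text
clock: 1.1
tool_pos: [0.4539, -0.2468, 0.2283]
tool_rot: [0.998, 0.07, -0.0, -0.0]
force: [0.3, -0.1, 0.1]
width: 0.055
finger_force: 0.0
```

Request:
step_arm --steps '[{"twist": [0,0,0],"travel": [0,5.4,0],"hand": 5.5},{"twist": [0,0,0],"travel": [0,5.4,0],"hand": 5.5},{"twist": [0,0,0],"travel": [0,5.4,0],"hand": 5.5},{"twist": [0,0,0],"travel": [0,5.4,0],"hand": 5.5},{"twist": [0,0,0],"travel": [0,5.4,0],"hand": 5.5},{"twist": [0,0,0],"travel": [0,5.4,0],"hand": 5.5},{"twist": [0,0,0],"travel": [0,5.4,0],"hand": 5.5},{"twist": [0,0,0],"travel": [0,5.4,0],"hand": 5.5}]'

```text
clock: 2.1
tool_pos: [0.4527, 0.1852, 0.2283]
tool_rot: [0.998, 0.071, -0.0, 0.0]
force: [0.6, -1.1, 0.3]
width: 0.055
finger_force: 0.0
```

Run:
```python
from h import *
c=snap('wrist','w1'); s=telemetry.read_state(); print(s['clock'],s['tool_pos'],s['tool_rot'],s['force'],s['joint_pos'])
print(proj('w1',[[.466,.248,.11],[.466,.248,0],[.537,.0275,.097]]))
```

```text
2.15 [0.45190629 0.19089501 0.22838106] [ 9.97391728e-01  7.21415559e-02 -4.34078823e-05 -2.30970337e-03] [-4.51258526  3.77496785  0.59845759] [ 0.23553365 -0.11166376  1.86149563  0.00464688  1.39109721  1.661092  ]
[[237.21912674 165.55920391]
 [257.80765554 148.29306713]
 [509.55402452 117.31182722]]
```

View pics/w1.png

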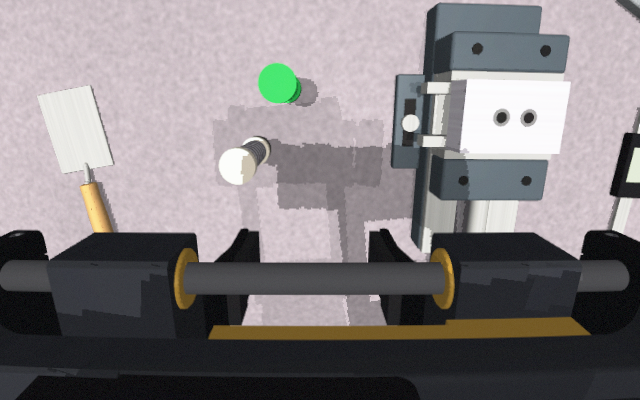

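The wrist view matches the estimate: drift cap at (238,166), foot at (258,148). The block is at about (514,116).

Request:
step_arm --steps '[{"twist": [0,0,0],"travel": [0.7,3.2,0],"hand": 5.5},{"twist": [0,0,0],"travel": [0.6,3.2,0],"hand": 5.5},{"twist": [0,0,0],"travel": [0,0,0],"hand": 5.5},{"twist": [0,0,0],"travel": [0,0,-2],"hand": 5.5},{"twist": [0,0,0],"travel": [0,0,-3],"hand": 5.5},{"twist": [0,0,0],"travel": [0,0,-3],"hand": 5.5},{"twist": [0,0,0],"travel": [0,0,-1],"hand": 5.5},{"twist": [0,0,0],"travel": [0,0,0],"hand": 5.5}]'

```text
clock: 3.15
tool_pos: [0.4659, 0.2467, 0.1382]
tool_rot: [0.998, 0.07, -0.001, 0.0]
force: [-0.2, 0.0, 0.3]
width: 0.055
finger_force: 0.0
```

Run:
```python
from h import *
from scipy.spatial.transform import Rotation as R
c=snap('wrist','w2'); s=telemetry.read_state(); print(s['clock'],s['tool_pos'],R.from_quat(s['tool_rot']).as_matrix().round(3).tolist(),s['force'])
print(proj('w2',[[.466,.248,.11],s['tool_pos']]))
snap('top','t2')
print('blk w1',at('w1',[[514,116.5]],[.097]))
```

```text
3.2 [0.46660787 0.24717808 0.13925932] [[0.99, 0.14, 0.001], [0.14, -0.99, 0.0], [0.001, -0.0, -1.0]] [ 1.03473099 -0.35161776 -0.12068358]
[[307.2249428  229.00896232]
 [308.04329631 248.56698552]]
blk w1 [[0.53824902 0.023852   0.097     ]]
```

View pics/w2.png

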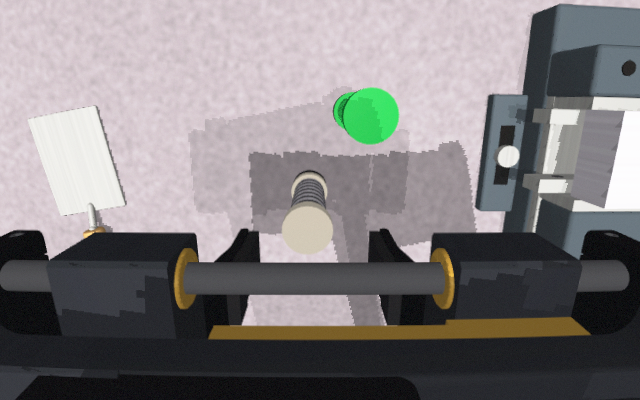

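The drift cap (307,230) is centred between the fingers, as predicted. Next I descend and grip.

Request:
step_arm --steps '[{"twist": [0,0,0],"travel": [0,0,-2.5],"hand": 5.5},{"twist": [0,0,0],"travel": [0,0,-3],"hand": 5.5},{"twist": [0,0,0],"travel": [0,0,-2],"hand": 5.5},{"twist": [0,0,0],"travel": [0,0,-0.8],"hand": 5.5},{"twist": [0,0,0],"travel": [0,0,0],"hand": 5.5},{"twist": [0,0,0],"travel": [0,0,0],"hand": 2},{"twist": [0,0,0],"travel": [0,0,0],"hand": 2},{"twist": [0,0,0],"travel": [0,0,0],"hand": 2}]' --squeeze 50

```text
clock: 4.25
tool_pos: [0.4666, 0.2477, 0.0562]
tool_rot: [0.998, 0.071, 0.001, -0.0]
force: [-1.1, -0.6, 0.5]
width: 0.0325
finger_force: 0.1
```

Request:
step_arm --steps '[{"twist": [0,0,0],"travel": [0,0,0],"hand": 2},{"twist": [0,0,0],"travel": [0,0,0],"hand": 2},{"twist": [0,0,0],"travel": [0,0,0],"hand": 2},{"twist": [0,0,0],"travel": [0,0,0],"hand": 2},{"twist": [0,0,0],"travel": [0,0,0.2],"hand": 2},{"twist": [0,0,0],"travel": [0,0,0.3],"hand": 2},{"twist": [0,0,0],"travel": [0,0,0.5],"hand": 2},{"twist": [0,0,0],"travel": [0,0,0],"hand": 2}]'

```text
clock: 5.25
tool_pos: [0.4666, 0.2476, 0.066]
tool_rot: [0.998, 0.071, 0.0, -0.0]
force: [-0.7, 0.0, -0.9]
width: 0.0275
finger_force: 50.0
```

Request:
step_arm --steps '[{"twist": [0,0,0],"travel": [0,0,3],"hand": 2},{"twist": [0,0,0],"travel": [0,0,4],"hand": 2},{"twist": [0,0,0],"travel": [0,0,4],"hand": 2},{"twist": [0,0,0],"travel": [0,-3,2.4],"hand": 2},{"twist": [0,0,0],"travel": [1,-4,0],"hand": 2},{"twist": [0,0,0],"travel": [1,-3,0],"hand": 2},{"twist": [0,0,0],"travel": [0,0,0],"hand": 2},{"twist": [0,0,0],"travel": [0,0,0],"hand": 2}]'

```text
clock: 6.25
tool_pos: [0.486, 0.1478, 0.1994]
tool_rot: [0.998, 0.07, -0.0, -0.0]
force: [-1.3, -1.1, -1.5]
width: 0.0279
finger_force: 50.0
```

Run:
```python
from h import *
c=snap('wrist','w3');d=snap('scene','s3'); s=telemetry.read_state(); print(s['clock'],s['tool_pos'],s['force'])
P=s['tool_pos']; print(proj('s3',[P,P+[0,0,-.056],P+[0,0,.054]]))
f=lambda i,x,y,w,h,k:cv2.resize(i[y:y+h,x:x+w],None,fx=k,fy=k,interpolation=cv2.INTER_CUBIC)
cv2.imwrite('pics/c3.png',np.vstack([f(d['pixels'],280,110,160,75,5)[:340],f(c['pixels'],320,0,320,104,2.5)]))
```

```text
6.35 [0.48583989 0.14824912 0.19936699] [-1.05622441  0.26711006 -1.56888162]
[[373.60283018 158.22381325]
 [371.16429683 172.81151475]
 [376.18012995 142.80938646]]
```

View pics/c3.png

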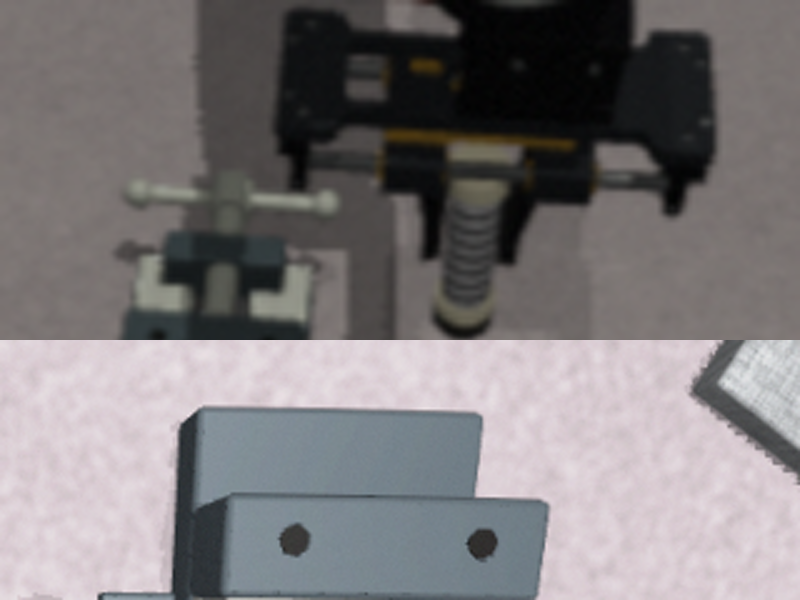

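The scene crop shows the drift hanging upright in the fingers with its foot near crop (463,325). The block itself was outside the wrist crop. I'll move over the left end.

Request:
step_arm --steps '[{"twist": [0,0,0],"travel": [1.2,-2.3,0],"hand": 2},{"twist": [0,0,0],"travel": [1.2,-2.3,0],"hand": 2},{"twist": [0,0,0],"travel": [1.2,-2.3,0],"hand": 2},{"twist": [0,0,0],"travel": [1.1,-2.3,0],"hand": 2},{"twist": [0,0,0],"travel": [0,0,-1.5],"hand": 2},{"twist": [0,0,0],"travel": [0,0,-1.5],"hand": 2},{"twist": [0,0,0],"travel": [0,0,-0.7],"hand": 2},{"twist": [0,0,0],"travel": [0,0,0],"hand": 2}]'

```text
clock: 7.35
tool_pos: [0.5322, 0.0563, 0.1613]
tool_rot: [0.997, 0.071, -0.001, -0.0]
force: [-0.7, 0.8, -1.7]
width: 0.0276
finger_force: 50.0
```

Run:
```python
from h import *
c=snap('wrist','w4');d=snap('scene','s4');t=snap('top','t4'); s=telemetry.read_state(); print(s['clock'],s['tool_pos'],s['force'])
f=lambda i,x,y,w,h,k:cv2.resize(i[y:y+h,x:x+w],None,fx=k,fy=k,interpolation=cv2.INTER_CUBIC)
cv2.imwrite('pics/c4.png',np.hstack([f(d['pixels'],280,140,80,90,5),f(c['pixels'],240,120,320,360,1.25)[:450,:400]]) if 0 else np.vstack([f(d['pixels'],270,150,160,60,5),f(c['pixels'],200,100,320,120,2.5)]))
```

```text
7.5 [0.53349203 0.05582133 0.16305669] [ 0.1811606  -0.17873734 -0.96888911]
```

View pics/c4.png

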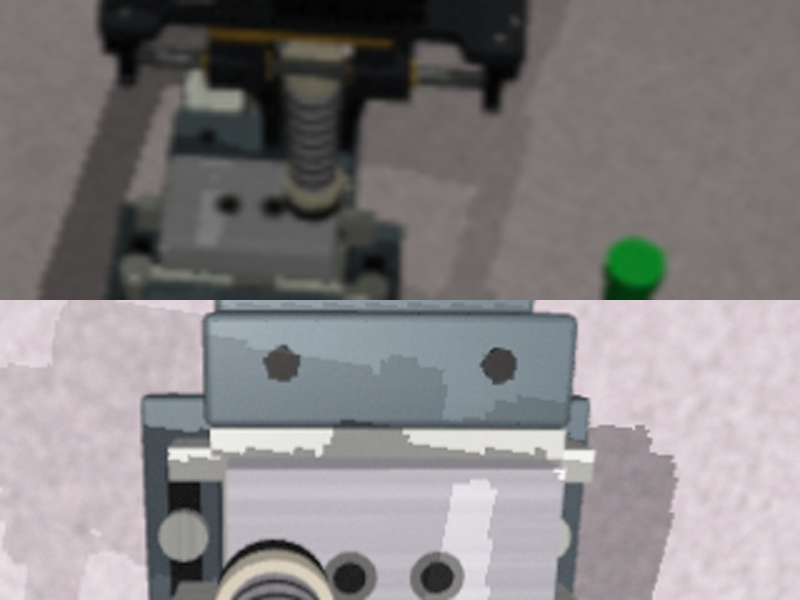

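The wrist crop shows the drift over the +y end of the block. The block's edges are at crop x 223 and 563, and its holes are at (350,578) and (437,578).

Run:
```python
from h import *
print(at('w4',[[357.4,211.2],[200+224/2.5,211.2],[200+563/2.5,211.2]],[.097]*3))
```

```text
[[ 0.53648933  0.02385929  0.097     ]
 [ 0.52988528  0.07007908  0.097     ]
 [ 0.54310271 -0.02271989  0.097     ]]
```

Request:
step_arm --steps '[{"twist": [0,0,0],"travel": [0,0,-0.2],"hand": 2},{"twist": [0,0,0],"travel": [0,0,-0.1],"hand": 2},{"twist": [0,0,0],"travel": [0,0,-0.05],"hand": 2},{"twist": [0,0,0],"travel": [0,0,-0.05],"hand": 2},{"twist": [0,0,0],"travel": [0,0,-0.05],"hand": 2},{"twist": [0,0,0],"travel": [0,0,-0.05],"hand": 2},{"twist": [0,0,0],"travel": [0,0,0],"hand": 2},{"twist": [0,0,0],"travel": [0,0,0],"hand": 2}]'

```text
clock: 8.5
tool_pos: [0.5332, 0.0555, 0.1575]
tool_rot: [0.998, 0.071, -0.0, -0.0]
force: [0.0, 0.9, -1.7]
width: 0.0273
finger_force: 50.0
```

Request:
step_arm --steps '[{"twist": [0,0,0],"travel": [0,0,-0.05],"hand": 2},{"twist": [0,0,0],"travel": [0,0,-0.05],"hand": 2},{"twist": [0,0,0],"travel": [0,0,-0.05],"hand": 2},{"twist": [0,0,0],"travel": [0,0,-0.05],"hand": 2},{"twist": [0,0,0],"travel": [0,0,-0.05],"hand": 2},{"twist": [0,0,0],"travel": [0,0,-0.05],"hand": 2},{"twist": [0,0,0],"travel": [0,0,0],"hand": 2},{"twist": [0,0,0],"travel": [0,0,0],"hand": 2}]'

```text
clock: 9.5
tool_pos: [0.5333, 0.0555, 0.1547]
tool_rot: [0.998, 0.071, 0.0, 0.0]
force: [-0.4, 0.0, -0.4]
width: 0.0268
finger_force: 50.0
```

Request:
step_arm --steps '[{"twist": [0,0,0],"travel": [0,0,-0.05],"hand": 2},{"twist": [0,0,0],"travel": [0,0,-0.05],"hand": 2},{"twist": [0,0,0],"travel": [0,0,-0.05],"hand": 2},{"twist": [0,0,0],"travel": [0,0,-0.05],"hand": 2},{"twist": [0,0,0],"travel": [0,0,0],"hand": 2},{"twist": [0,0,0],"travel": [0,0,0],"hand": 2},{"twist": [0,0,0],"travel": [0,0,0],"hand": 2},{"twist": [0,0,0],"travel": [0,0,0],"hand": 2}]'

```text
clock: 10.5
tool_pos: [0.5333, 0.0554, 0.1526]
tool_rot: [0.998, 0.071, 0.0, 0.0]
force: [-0.1, -0.5, 3.9]
width: 0.0274
finger_force: 50.0
```

Request:
step_arm --steps '[{"twist": [0,0,0],"travel": [0,0,-0.05],"hand": 2},{"twist": [0,0,0],"travel": [0,0,-0.05],"hand": 2},{"twist": [0,0,0],"travel": [0,0,-0.05],"hand": 2},{"twist": [0,0,0],"travel": [0,0,-0.05],"hand": 2},{"twist": [0,0,0],"travel": [0,0,-0.05],"hand": 2},{"twist": [0,0,0],"travel": [0,0,0],"hand": 2},{"twist": [0,0,0],"travel": [0,0,0],"hand": 2},{"twist": [0,0,0],"travel": [0,0,0],"hand": 2}]'

```text
clock: 11.5
tool_pos: [0.5331, 0.0555, 0.15]
tool_rot: [0.998, 0.071, -0.0, -0.0]
force: [0.3, -1.0, 3.2]
width: 0.0275
finger_force: 50.0
```

Request:
step_arm --steps '[{"twist": [0,0,0],"travel": [0,0,0.7],"hand": 2},{"twist": [0,0,0],"travel": [0,0,0.8],"hand": 2},{"twist": [0,0,0],"travel": [0.3,-2,0],"hand": 2},{"twist": [0,0,0],"travel": [0.2,-2,0],"hand": 2},{"twist": [0,0,0],"travel": [0.2,-2,0],"hand": 2},{"twist": [0,0,0],"travel": [0,0,-0.3],"hand": 2},{"twist": [0,0,0],"travel": [0,0,-0.4],"hand": 2},{"twist": [0,0,0],"travel": [0,0,0],"hand": 2}]'

```text
clock: 12.5
tool_pos: [0.5396, -0.0041, 0.1573]
tool_rot: [0.997, 0.071, -0.001, -0.0]
force: [0.6, -0.5, -1.4]
width: 0.027
finger_force: 50.0
```

Request:
step_arm --steps '[{"twist": [0,0,0],"travel": [0,0,-0.05],"hand": 2},{"twist": [0,0,0],"travel": [0,0,-0.05],"hand": 2},{"twist": [0,0,0],"travel": [0,0,-0.05],"hand": 2},{"twist": [0,0,0],"travel": [0,0,-0.05],"hand": 2},{"twist": [0,0,0],"travel": [0,0,-0.05],"hand": 2},{"twist": [0,0,0],"travel": [0,0,-0.05],"hand": 2},{"twist": [0,0,0],"travel": [0,0,0],"hand": 2},{"twist": [0,0,0],"travel": [0,0,0],"hand": 2}]'

```text
clock: 13.5
tool_pos: [0.5402, -0.0045, 0.155]
tool_rot: [0.998, 0.07, -0.0, 0.0]
force: [-0.4, -0.1, -1.1]
width: 0.0273
finger_force: 50.0
```

Request:
step_arm --steps '[{"twist": [0,0,0],"travel": [0,0,-0.05],"hand": 2},{"twist": [0,0,0],"travel": [0,0,-0.05],"hand": 2},{"twist": [0,0,0],"travel": [0,0,-0.05],"hand": 2},{"twist": [0,0,0],"travel": [0,0,-0.05],"hand": 2},{"twist": [0,0,0],"travel": [0,0,-0.05],"hand": 2},{"twist": [0,0,0],"travel": [0,0,0],"hand": 2},{"twist": [0,0,0],"travel": [0,0,0],"hand": 2},{"twist": [0,0,0],"travel": [0,0,0],"hand": 2}]'

```text
clock: 14.5
tool_pos: [0.5402, -0.0045, 0.1526]
tool_rot: [0.998, 0.07, 0.0, 0.0]
force: [0.1, 0.7, -1.1]
width: 0.0274
finger_force: 50.0
```

Request:
step_arm --steps '[{"twist": [0,0,0],"travel": [0,0,-0.05],"hand": 2},{"twist": [0,0,0],"travel": [0,0,-0.05],"hand": 2},{"twist": [0,0,0],"travel": [0,0,-0.05],"hand": 2},{"twist": [0,0,0],"travel": [0,0,-0.05],"hand": 2},{"twist": [0,0,0],"travel": [0,0,-0.05],"hand": 2},{"twist": [0,0,0],"travel": [0,0,0],"hand": 2},{"twist": [0,0,0],"travel": [0,0,0],"hand": 2},{"twist": [0,0,0],"travel": [0,0,0],"hand": 2}]'

```text
clock: 15.5
tool_pos: [0.5402, -0.0045, 0.15]
tool_rot: [0.998, 0.071, -0.0, 0.0]
force: [-0.8, -0.0, -0.5]
width: 0.0275
finger_force: 50.0
```

Request:
step_arm --steps '[{"twist": [0,0,0],"travel": [0,0,0.6],"hand": 2},{"twist": [0,0,0],"travel": [-0.2,1.5,0],"hand": 2},{"twist": [0,0,0],"travel": [-0.2,1.4,0],"hand": 2},{"twist": [0,0,0],"travel": [0,0,0],"hand": 2},{"twist": [0,0,0],"travel": [0,0,-0.2],"hand": 2},{"twist": [0,0,0],"travel": [0,0,-0.2],"hand": 2},{"twist": [0,0,0],"travel": [0,0,-0.1],"hand": 2},{"twist": [0,0,0],"travel": [0,0,0],"hand": 2}]'

```text
clock: 16.5
tool_pos: [0.5361, 0.0242, 0.1508]
tool_rot: [0.998, 0.07, -0.0, -0.0]
force: [-0.1, 0.8, -1.1]
width: 0.0279
finger_force: 50.0
```

Request:
step_arm --steps '[{"twist": [0,0,0],"travel": [0,0,-0.05],"hand": 2},{"twist": [0,0,0],"travel": [0,0,-0.05],"hand": 2},{"twist": [0,0,0],"travel": [0,0,-0.05],"hand": 2},{"twist": [0,0,0],"travel": [0,0,-0.05],"hand": 2},{"twist": [0,0,0],"travel": [0,0,0],"hand": 2},{"twist": [0,0,0],"travel": [0,0,0],"hand": 2},{"twist": [0,0,0],"travel": [0,0,0],"hand": 2},{"twist": [0,0,0],"travel": [0,0,0],"hand": 2}]'

```text
clock: 17.5
tool_pos: [0.5363, 0.0245, 0.1491]
tool_rot: [0.998, 0.071, 0.0, 0.0]
force: [-0.1, 0.2, 0.4]
width: 0.0277
finger_force: 50.0
```

Request:
step_arm --steps '[{"twist": [0,0,0],"travel": [0,0,-0.03],"hand": 2},{"twist": [0,0,0],"travel": [0,0,-0.03],"hand": 2},{"twist": [0,0,0],"travel": [0,0,-0.03],"hand": 2},{"twist": [0,0,0],"travel": [0,0,-0.03],"hand": 2},{"twist": [0,0,0],"travel": [0,0,-0.03],"hand": 2},{"twist": [0,0,0],"travel": [0,0,0],"hand": 2},{"twist": [0,0,0],"travel": [0,0,0],"hand": 2},{"twist": [0,0,0],"travel": [0,0,0],"hand": 2}]'

```text
clock: 18.5
tool_pos: [0.537, 0.0244, 0.1486]
tool_rot: [0.998, 0.071, 0.001, 0.0]
force: [-0.1, -0.5, 6.8]
width: 0.0275
finger_force: 50.0
```

Request:
step_arm --steps '[{"twist": [0,0,0],"travel": [0,0,-0.03],"hand": 2},{"twist": [0,0,0],"travel": [0,0,-0.03],"hand": 2},{"twist": [0,0,0],"travel": [0,0,-0.03],"hand": 2},{"twist": [0,0,0],"travel": [0,0,0],"hand": 2},{"twist": [0,0,0],"travel": [0,0,0],"hand": 2},{"twist": [0,0,0],"travel": [0,0,0],"hand": 2},{"twist": [0,0,0],"travel": [0,0,0],"hand": 2},{"twist": [0,0,0],"travel": [0,0,0],"hand": 2}]'

```text
clock: 19.5
tool_pos: [0.5374, 0.0244, 0.1484]
tool_rot: [0.998, 0.071, 0.001, 0.0]
force: [-1.7, -0.1, 10.2]
width: 0.0275
finger_force: 49.9
```

Request:
step_arm --steps '[{"twist": [0,0,0],"travel": [0,0,-0.03],"hand": 2},{"twist": [0,0,0],"travel": [0,0,-0.03],"hand": 2},{"twist": [0,0,0],"travel": [0,0,-0.03],"hand": 2},{"twist": [0,0,0],"travel": [0,0,0],"hand": 2},{"twist": [0,0,0],"travel": [0,0,0],"hand": 2},{"twist": [0,0,0],"travel": [0,0,0],"hand": 2},{"twist": [0,0,0],"travel": [0,0,0],"hand": 2},{"twist": [0,0,0],"travel": [0,0,0],"hand": 2}]'

```text
clock: 20.5
tool_pos: [0.5378, 0.0245, 0.1481]
tool_rot: [0.998, 0.071, 0.002, 0.0]
force: [-2.1, 0.7, 11.5]
width: 0.0276
finger_force: 49.9
```

Request:
step_arm --steps '[{"twist": [0,0,0],"travel": [0,0,0.6],"hand": 2},{"twist": [0,0,0],"travel": [0,0,0.4],"hand": 2},{"twist": [0,0,0],"travel": [-0.2,1.5,0],"hand": 2},{"twist": [0,0,0],"travel": [-0.2,1.5,0],"hand": 2},{"twist": [0,0,0],"travel": [0,0,0],"hand": 2},{"twist": [0,0,0],"travel": [0,0,-0.3],"hand": 2},{"twist": [0,0,0],"travel": [0,0,-0.2],"hand": 2},{"twist": [0,0,0],"travel": [0,0,0],"hand": 2}]'

```text
clock: 21.5
tool_pos: [0.532, 0.0542, 0.1503]
tool_rot: [0.998, 0.07, -0.0, -0.0]
force: [-0.2, -0.4, -1.6]
width: 0.0277
finger_force: 50.0
```

Request:
step_arm --steps '[{"twist": [0,0,0],"travel": [0,0,-0.05],"hand": 2},{"twist": [0,0,0],"travel": [0,0,-0.05],"hand": 2},{"twist": [0,0,0],"travel": [0,0,-0.05],"hand": 2},{"twist": [0,0,0],"travel": [0,0,-0.05],"hand": 2},{"twist": [0,0,0],"travel": [0,0,0],"hand": 2},{"twist": [0,0,0],"travel": [0,0,0],"hand": 2},{"twist": [0,0,0],"travel": [0,0,0],"hand": 2},{"twist": [0,0,0],"travel": [0,0,0],"hand": 2}]'

```text
clock: 22.5
tool_pos: [0.5326, 0.0544, 0.1492]
tool_rot: [0.998, 0.071, 0.0, 0.0]
force: [-0.1, 1.3, 4.7]
width: 0.0274
finger_force: 50.0
```

Request:
step_arm --steps '[{"twist": [0,0,0],"travel": [0,0,-0.04],"hand": 2},{"twist": [0,0,0],"travel": [0,0,-0.04],"hand": 2},{"twist": [0,0,0],"travel": [0,0,-0.04],"hand": 2},{"twist": [0,0,0],"travel": [0,0,-0.03],"hand": 2},{"twist": [0,0,0],"travel": [0,0,0],"hand": 2},{"twist": [0,0,0],"travel": [0,0,0],"hand": 2},{"twist": [0,0,0],"travel": [0,0,0],"hand": 2},{"twist": [0,0,0],"travel": [0,0,0],"hand": 2}]'

```text
clock: 23.5
tool_pos: [0.5327, 0.0547, 0.1479]
tool_rot: [0.998, 0.071, 0.001, -0.0]
force: [-0.4, 1.2, 6.0]
width: 0.0273
finger_force: 49.9
```

Request:
step_arm --steps '[{"twist": [0,0,0],"travel": [0,0,-0.04],"hand": 2},{"twist": [0,0,0],"travel": [0,0,-0.04],"hand": 2},{"twist": [0,0,0],"travel": [0,0,-0.04],"hand": 2},{"twist": [0,0,0],"travel": [0,0,0],"hand": 2},{"twist": [0,0,0],"travel": [0,0,0],"hand": 2},{"twist": [0,0,0],"travel": [0,0,0],"hand": 2},{"twist": [0,0,0],"travel": [0,0,0],"hand": 2},{"twist": [0,0,0],"travel": [0,0,0],"hand": 2}]'

```text
clock: 24.5
tool_pos: [0.5332, 0.0548, 0.1474]
tool_rot: [0.998, 0.071, 0.001, -0.0]
force: [-0.9, 1.5, 9.5]
width: 0.0273
finger_force: 49.9
```

Request:
step_arm --steps '[{"twist": [0,0,0],"travel": [0,0,0.6],"hand": 2},{"twist": [0,0,0],"travel": [0,0,0.5],"hand": 2},{"twist": [0,0,0],"travel": [0.3,-2,0],"hand": 2},{"twist": [0,0,0],"travel": [0.3,-2,0],"hand": 2},{"twist": [0,0,0],"travel": [0.2,-2,0],"hand": 2},{"twist": [0,0,0],"travel": [0,0,-0.3],"hand": 2},{"twist": [0,0,0],"travel": [0,0,-0.3],"hand": 2},{"twist": [0,0,0],"travel": [0,0,0],"hand": 2}]'

```text
clock: 25.5
tool_pos: [0.5397, -0.0051, 0.1504]
tool_rot: [0.997, 0.071, -0.001, -0.0]
force: [-0.0, -0.4, -0.5]
width: 0.0273
finger_force: 50.0
```

Request:
step_arm --steps '[{"twist": [0,0,0],"travel": [0,0,-0.05],"hand": 2},{"twist": [0,0,0],"travel": [0,0,-0.05],"hand": 2},{"twist": [0,0,0],"travel": [0,0,-0.05],"hand": 2},{"twist": [0,0,0],"travel": [0,0,-0.05],"hand": 2},{"twist": [0,0,0],"travel": [0,0,0],"hand": 2},{"twist": [0,0,0],"travel": [0,0,0],"hand": 2},{"twist": [0,0,0],"travel": [0,0,0],"hand": 2},{"twist": [0,0,0],"travel": [0,0,0],"hand": 2}]'

```text
clock: 26.5
tool_pos: [0.5402, -0.0055, 0.1491]
tool_rot: [0.998, 0.07, 0.0, 0.0]
force: [0.5, -0.6, -1.4]
width: 0.0277
finger_force: 50.0
```

Request:
step_arm --steps '[{"twist": [0,0,0],"travel": [0,0,-0.05],"hand": 2},{"twist": [0,0,0],"travel": [0,0,-0.05],"hand": 2},{"twist": [0,0,0],"travel": [0,0,-0.05],"hand": 2},{"twist": [0,0,0],"travel": [0,0,-0.05],"hand": 2},{"twist": [0,0,0],"travel": [0,0,0],"hand": 2},{"twist": [0,0,0],"travel": [0,0,0],"hand": 2},{"twist": [0,0,0],"travel": [0,0,0],"hand": 2},{"twist": [0,0,0],"travel": [0,0,0],"hand": 2}]'

```text
clock: 27.5
tool_pos: [0.5406, -0.0055, 0.1476]
tool_rot: [0.998, 0.071, 0.001, 0.0]
force: [-0.6, 0.2, 5.2]
width: 0.0272
finger_force: 50.0
```

Request:
step_arm --steps '[{"twist": [0,0,0],"travel": [0,0,-0.05],"hand": 2},{"twist": [0,0,0],"travel": [0,0,-0.05],"hand": 2},{"twist": [0,0,0],"travel": [0,0,-0.05],"hand": 2},{"twist": [0,0,0],"travel": [0,0,0],"hand": 2},{"twist": [0,0,0],"travel": [0,0,0],"hand": 2},{"twist": [0,0,0],"travel": [0,0,0],"hand": 2},{"twist": [0,0,0],"travel": [0,0,0],"hand": 2},{"twist": [0,0,0],"travel": [0,0,0],"hand": 2}]'

```text
clock: 28.5
tool_pos: [0.5415, -0.0055, 0.1473]
tool_rot: [0.998, 0.071, 0.002, 0.0]
force: [-0.3, 1.3, 10.3]
width: 0.0279
finger_force: 49.9
```

Request:
step_arm --steps '[{"twist": [0,0,0],"travel": [0,0,0.5],"hand": 2},{"twist": [0,0,0],"travel": [0,0,0.4],"hand": 2},{"twist": [0,0,0],"travel": [-0.2,1.5,0],"hand": 2},{"twist": [0,0,0],"travel": [-0.2,1.5,0],"hand": 2},{"twist": [0,0,0],"travel": [0,0,-0.3],"hand": 2},{"twist": [0,0,0],"travel": [0,0,-0.2],"hand": 2},{"twist": [0,0,0],"travel": [0,0,-0.1],"hand": 2},{"twist": [0,0,0],"travel": [0,0,0],"hand": 2}]'

```text
clock: 29.5
tool_pos: [0.5362, 0.0242, 0.1484]
tool_rot: [0.998, 0.07, -0.0, 0.0]
force: [0.0, -0.3, -1.7]
width: 0.0277
finger_force: 50.0
```

Request:
step_arm --steps '[{"twist": [0,0,0],"travel": [0,0,-0.06],"hand": 2},{"twist": [0,0,0],"travel": [0,0,-0.06],"hand": 2},{"twist": [0,0,0],"travel": [0,0,-0.06],"hand": 2},{"twist": [0,0,0],"travel": [0,0,-0.06],"hand": 2},{"twist": [0,0,0],"travel": [0,0,-0.06],"hand": 2},{"twist": [0,0,0],"travel": [0,0,0],"hand": 2},{"twist": [0,0,0],"travel": [0,0,0],"hand": 2},{"twist": [0,0,0],"travel": [0,0,0],"hand": 2}]'

```text
clock: 30.5
tool_pos: [0.5376, 0.0245, 0.1474]
tool_rot: [0.998, 0.071, 0.002, 0.0]
force: [0.7, 0.9, 8.7]
width: 0.0275
finger_force: 49.9
```

Request:
step_arm --steps '[{"twist": [0,0,0],"travel": [0,0,-0.05],"hand": 2},{"twist": [0,0,0],"travel": [0,0,-0.05],"hand": 2},{"twist": [0,0,0],"travel": [0,0,-0.05],"hand": 2},{"twist": [0,0,0],"travel": [0,0,-0.05],"hand": 2},{"twist": [0,0,0],"travel": [0,0,0],"hand": 2},{"twist": [0,0,0],"travel": [0,0,0],"hand": 2},{"twist": [0,0,0],"travel": [0,0,0],"hand": 2},{"twist": [0,0,0],"travel": [0,0,0],"hand": 2}]'

```text
clock: 31.5
tool_pos: [0.5387, 0.0245, 0.147]
tool_rot: [0.998, 0.071, 0.003, 0.0]
force: [-1.4, 1.8, 15.4]
width: 0.0274
finger_force: 49.9
```

Request:
step_arm --steps '[{"twist": [0,0,0],"travel": [0,0,-0.05],"hand": 2},{"twist": [0,0,0],"travel": [0,0,-0.05],"hand": 2},{"twist": [0,0,0],"travel": [0,0,-0.05],"hand": 2},{"twist": [0,0,0],"travel": [0,0,-0.05],"hand": 2},{"twist": [0,0,0],"travel": [0,0,0],"hand": 2},{"twist": [0,0,0],"travel": [0,0,0],"hand": 2},{"twist": [0,0,0],"travel": [0,0,0],"hand": 2},{"twist": [0,0,0],"travel": [0,0,0],"hand": 2}]'

```text
clock: 32.5
tool_pos: [0.5399, 0.0245, 0.1467]
tool_rot: [0.997, 0.071, 0.004, 0.0]
force: [-1.8, 1.6, 22.1]
width: 0.0276
finger_force: 49.8
```

Run:
```python
from h import *
fs=[]
for i in range(4): camera('top'); fs.append(telemetry.read_state()['force'])
print(np.mean(fs,0),np.array(fs)[:,2])
```

```text
[-1.70834436  1.4510233  20.34525032] [20.44366994 20.62140264 19.73889835 20.57703036]
```

Request:
step_arm --steps '[{"twist": [0,0,0],"travel": [0,0,-0.03],"hand": 2},{"twist": [0,0,0],"travel": [0,0,-0.03],"hand": 2},{"twist": [0,0,0],"travel": [0,0,0],"hand": 2},{"twist": [0,0,0],"travel": [0,0,0],"hand": 2},{"twist": [0,0,0],"travel": [0,0,0.3],"hand": 2},{"twist": [0,0,0],"travel": [0,0,0.4],"hand": 2},{"twist": [0,0,0],"travel": [0,0,1],"hand": 2},{"twist": [0,0,0],"travel": [0,0,0],"hand": 2}]'

```text
clock: 33.7
tool_pos: [0.5365, 0.0244, 0.1584]
tool_rot: [0.998, 0.071, 0.0, 0.0]
force: [0.6, -0.1, -1.3]
width: 0.0275
finger_force: 50.0
```

Run:
```python
from h import *
c=snap('wrist','w5');d=snap('scene','s5'); s=telemetry.read_state(); print(s['clock'],s['tool_pos'],s['force'])
P=s['tool_pos'];print(proj('s5',[P+[0,0,-.056],P+[0,0,.054]]))
f=lambda i,x,y,w,h,k:cv2.resize(i[y:y+h,x:x+w],None,fx=k,fy=k,interpolation=cv2.INTER_CUBIC)
cv2.imwrite('pics/c5.png',np.vstack([f(d['pixels'],270,150,160,60,5),f(c['pixels'],200,100,320,120,2.5)]))
```

```text
33.8 [0.53597924 0.0244884  0.15760632] [-0.38519056  0.28783149 -0.86271487]
[[319.08217252 188.93309055]
 [319.10906502 161.21640586]]
```

View pics/c5.png

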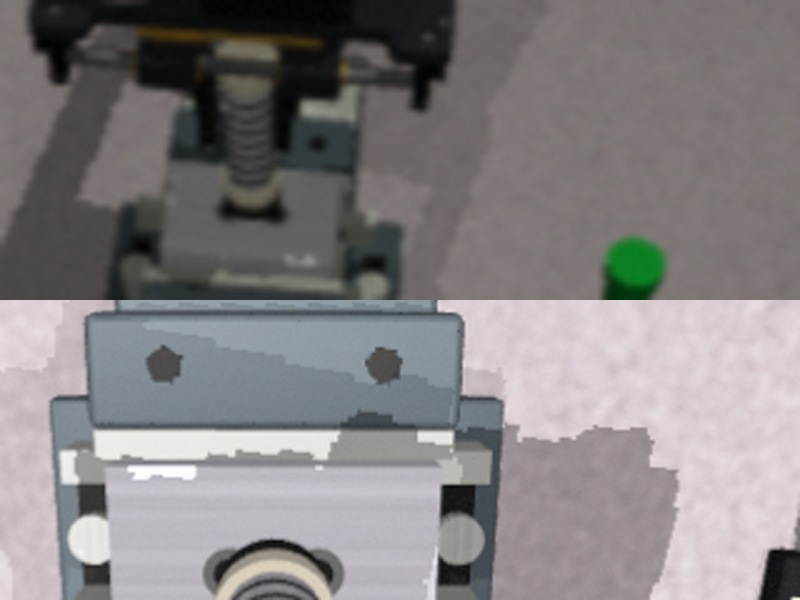

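The crop shows the drift centred over the block and straight in the fingers, and the block sitting level between the jaws. I'll return the drift to its original spot.

Request:
step_arm --steps '[{"twist": [0,0,0],"travel": [0,0,2],"hand": 2},{"twist": [0,0,0],"travel": [0,0,2.2],"hand": 2},{"twist": [0,0,0],"travel": [-1.5,4,0],"hand": 2},{"twist": [0,0,0],"travel": [-1.5,4.5,0],"hand": 2},{"twist": [0,0,0],"travel": [-1.5,4.8,0],"hand": 2},{"twist": [0,0,0],"travel": [-1.5,4.5,0],"hand": 2},{"twist": [0,0,0],"travel": [-1,4.5,0],"hand": 2},{"twist": [0,0,0],"travel": [0,0,0],"hand": 2}]'

```text
clock: 34.8
tool_pos: [0.4648, 0.25, 0.1993]
tool_rot: [0.997, 0.073, -0.001, -0.0]
force: [0.1, -0.2, -1.0]
width: 0.0274
finger_force: 50.0
```

Request:
step_arm --steps '[{"twist": [0,0,0],"travel": [0,0,-3],"hand": 2},{"twist": [0,0,0],"travel": [0,0,-4],"hand": 2},{"twist": [0,0,0],"travel": [0,0,-4],"hand": 2},{"twist": [0,0,0],"travel": [0,0,-2],"hand": 2},{"twist": [0,0,0],"travel": [0,0,-0.5],"hand": 2},{"twist": [0,0,0],"travel": [0,0,-0.2],"hand": 2},{"twist": [0,0,0],"travel": [0,0,0],"hand": 2},{"twist": [0,0,0],"travel": [0,0,0],"hand": 2}]'

```text
clock: 35.8
tool_pos: [0.467, 0.2477, 0.0641]
tool_rot: [0.998, 0.071, 0.001, -0.0]
force: [0.1, -0.7, -1.4]
width: 0.0275
finger_force: 50.0
```

Request:
step_arm --steps '[{"twist": [0,0,0],"travel": [0,0,-0.3],"hand": 2},{"twist": [0,0,0],"travel": [0,0,-0.2],"hand": 2},{"twist": [0,0,0],"travel": [0,0,-0.1],"hand": 2},{"twist": [0,0,0],"travel": [0,0,-0.1],"hand": 2},{"twist": [0,0,0],"travel": [0,0,-0.1],"hand": 2},{"twist": [0,0,0],"travel": [0,0,0],"hand": 2},{"twist": [0,0,0],"travel": [0,0,0],"hand": 2},{"twist": [0,0,0],"travel": [0,0,0],"hand": 2}]'

```text
clock: 36.8
tool_pos: [0.4668, 0.2478, 0.0556]
tool_rot: [0.998, 0.071, 0.001, -0.0]
force: [0.6, 0.4, 6.7]
width: 0.0275
finger_force: 49.9
```

Request:
step_arm --steps '[{"twist": [0,0,0],"travel": [0,0,0.1],"hand": 2},{"twist": [0,0,0],"travel": [0,0,0],"hand": 2},{"twist": [0,0,0],"travel": [0,0,0],"hand": 3},{"twist": [0,0,0],"travel": [0,0,0],"hand": 3.6},{"twist": [0,0,0],"travel": [0,0,0],"hand": 4.5},{"twist": [0,0,0],"travel": [0,0,0],"hand": 5.5},{"twist": [0,0,0],"travel": [0,0,0],"hand": 5.5},{"twist": [0,0,0],"travel": [0,0,0],"hand": 5.5}]'

```text
clock: 37.8
tool_pos: [0.4662, 0.2475, 0.0559]
tool_rot: [0.998, 0.071, -0.0, 0.0]
force: [0.2, 0.3, 0.7]
width: 0.0541
finger_force: 0.0
```

Request:
step_arm --steps '[{"twist": [0,0,0],"travel": [0,0,1],"hand": 5.5},{"twist": [0,0,0],"travel": [0,0,2],"hand": 5.5},{"twist": [0,0,0],"travel": [0,0,3],"hand": 5.5},{"twist": [0,0,0],"travel": [0,0,4],"hand": 5.5},{"twist": [0,0,0],"travel": [0,0,5],"hand": 5.5},{"twist": [0,0,0],"travel": [0,0,2],"hand": 5.5},{"twist": [0,0,0],"travel": [-1,-4,0],"hand": 5.5},{"twist": [0,0,0],"travel": [-1,-5,0],"hand": 5.5}]'

```text
clock: 38.8
tool_pos: [0.4462, 0.1571, 0.2273]
tool_rot: [0.997, 0.072, 0.001, -0.0]
force: [0.6, -1.1, -0.4]
width: 0.0544
finger_force: 0.0
```

Request:
step_arm --steps '[{"twist": [0,0,0],"travel": [-1,-5,0],"hand": 5.5},{"twist": [0,0,0],"travel": [-1,-5,0],"hand": 5.5},{"twist": [0,0,0],"travel": [-1,-5,0],"hand": 5.5},{"twist": [0,0,0],"travel": [0,-5,0],"hand": 5.5},{"twist": [0,0,0],"travel": [0,-5,0],"hand": 5.5},{"twist": [0,0,0],"travel": [0,-3,0],"hand": 5.5},{"twist": [0,0,0],"travel": [0,0,0],"hand": 5.5},{"twist": [0,0,0],"travel": [0,0,0],"hand": 5.5}]'

```text
clock: 39.8
tool_pos: [0.4162, -0.122, 0.2262]
tool_rot: [0.998, 0.07, 0.0, -0.0]
force: [0.3, -0.4, -0.3]
width: 0.055
finger_force: 0.0
```

Run:
```python
from h import *
d=snap('scene','s6');t=snap('top','t6'); s=telemetry.read_state(); print(s['clock'],s['tool_pos'],s['force'])
f=lambda i,x,y,w,h,k:cv2.resize(i[y:y+h,x:x+w],None,fx=k,fy=k,interpolation=cv2.INTER_CUBIC)
cv2.imwrite('pics/c6.png',np.vstack([f(d['pixels'],280,150,160,60,5),f(t['pixels'],215,200,160,60,5)]))
```

```text
39.9 [ 0.41625172 -0.12150504  0.22611023] [-0.00662227 -0.55115393  0.16365762]
```

View pics/c6.png

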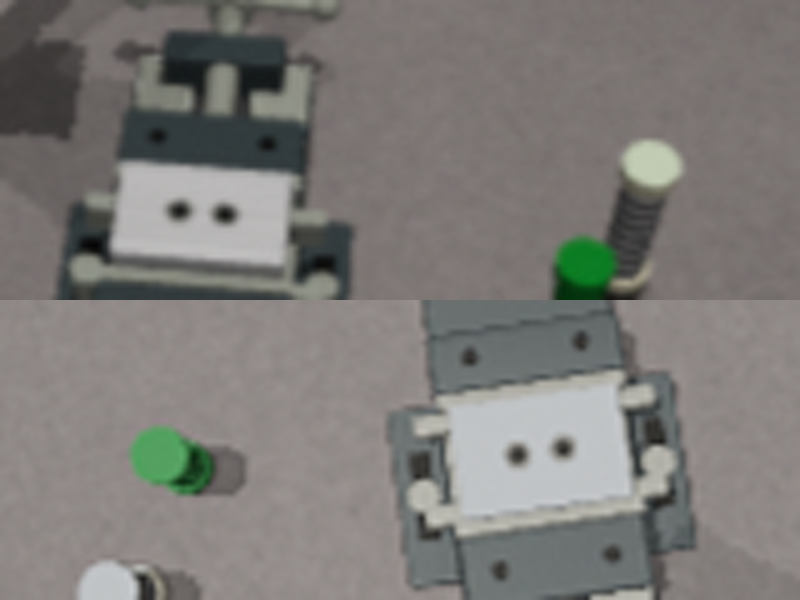

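The drift stands upright at its original spot (scene crop cap at (652,165)). The block sits level and low between the jaws, so I'm handing in.

```bash
python3 -c "
from station import hand_in
print(hand_in())"
```

```text
the job is handed in; nothing more can be done
None
```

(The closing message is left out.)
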